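# Sweep the short spacers into the trough of a counting tray and shut its lid

## Robot

A 6-joint arm with a two-finger parallel gripper is mounted at the origin on a cart in front of the work surface, level with it; the furniture and walls round the work are solid. World frame = base frame: x ahead of the robot, y to its left, z up, the work surface at z = 0. Lengths are in mm, angles in degrees, forces in N, time in s.
With the tool pointing down it reaches from about 300 to 850 mm from the base axis. Payload 4.2 kg.
Tool frame: the origin (TCP) lies on the centre line of the jaws, within the pads' length; the fingertips stand 14 mm ahead of it and the grasp point (between the pads) lies 5 mm behind it (env.finger_overhang is the z of the fingertips in the tool frame, in mm); z points along the fingers, y is the line along which they close (so a half turn about z gives the same grasp; the last joint's range is limited). The gripper opens to 91 mm and grips with 3 to 60 N. Pads are 32 mm wide; open, the fingers measure 118 mm over their backs; the gripper's body (76 mm by 178 mm) begins 60 mm behind the grasp point.
Start: joints at [-71.448, 18.312, 89.639, -0, 72.044, -1.146], TCP at [193.818, -541.368, 199.376] pointing down, gripper open.
Joint ranges: [-177.97, 177.97], [-48.28, 115.42], [12.27, 149.76], [-77.06, 257.06], [2.81, 150.46], [-146.56, 146.56]. Speed limits (degrees/s): [147.25, 147.25, 180, 180, 180, 180].

## Interface

Orientations are given as [roll, pitch, yaw] about the fixed x, y, z axes, in that order (R = Rz(yaw) Ry(pitch) Rx(roll)).
In Python, from workcell import sensors, viewer, env gives the robot as it stands. The module is installed in compiled form; this text tells all that it offers.
- The arm moves only by the tool step_arm, never from a script. Its argument "plan" is one flat list of numbers, 6 for each row, row after row: the shift along the tool's x, y, z in cm, then the turn, a rotation vector about the tool's x, y, z in rad. In form: [x, y, z, wx, wy, wz, x, y, z, wx, wy, wz, ...]. A call has 1 to 5 rows; each row shifts and turns the commanded pose from where the row before left it, along the tool's axes as they then stand; what a row does not reach is not made up. A row lasts 1/12 s, in which the tool goes at most 41.7 mm and 7.16 degrees, less where a joint would pass 70% of its speed; a pose out of reach is approached as far as the arm can. A call is refused whole if a number of a shift passes 4.17 or a number of a turn 0.125, either way. A call with a gripper value outside its range is refused whole. "hand" is the finger opening in cm, from 0 to 9.12, set as the call begins (left out, the last holds). The fingers move at their own pace and stop on an object; "newtons" is the grip in N (left out, the last holds). Time passes only in rows, so rows that do not move let the fingers close. It gives the time, the measured TCP pose, the force, the opening and the grip force at its end, in the units of the state.
- sensors.state(): the state, without advancing time (a new reading comes with each control period).
- viewer.grab_frame(name): name is "side" or "top"; returns a dict with "img" (480x640x3 uint8, red, green, blue), "fx", "fy", "cx", "cy" (pixels), "position" and "attitude" of the camera in the world. Camera axes: x right, y down, z forward; pixel columns grow to the right and rows downward; lengths in mm; the calibration is good to about 2 mm. A picture is of the moment at which its call begins. There is no depth.
- env.job_done(): hands the job in; it is judged then, once.
Trained networks look in a picture, given as the dict that the camera call returned (one of the last four; its "shot" number tells which), for a name from the list of things; names that differ only in an ending like _2 or _b are one class to them, and where a whole thing is asked for, a point or a joint stands for the part that bears it (a point fixed in the world has none). Each returns a list of dicts, best first, with "score" (0 to 1); they miss things now and then, are a little off and sometimes report something else, mostly with a low value. They report only what shows in the picture. A call takes as long as a camera call.
- viewer.boxes_of(name, picture): "location" ([column, row] in pixels, amid what is visible of it).
- viewer.pinpoint(name, picture): "location" ([column, row] in pixels: a listed point, or the origin of a listed thing).
The state is a dict: "time_s": time; "qpos": joint angles; "qvel": joint speeds; "effort": joint torques, N m; "ee_pos": TCP position; "ee_rot": TCP orientation; "force": force on the tool from outside, world axes, zero at the start; "torque": the same for the moment, N m; "gripper_width": finger opening in mm; "gripper_force": force on a finger pad.
Only numpy, scipy, OpenCV 4.12 (cv2) and the standard library are available. Lean on these libraries where they do the work, as an engineer would, in place of code of your own. Each camera call takes 0.05 s, during which the arm holds its last target. There are 200 camera calls.

## Task

On the counting tray, sweep the three short brass spacers across the platform and over its edge into the trough with the closed fingers, leaving the one long spacer that got mixed in lying on the platform. Then swing the trough lid over with the fingers and press it gently fully shut. Only push: nothing is pinched or lifted, and the tin, the bottle and the marker beside the tray stay where they are.

Things in the scene. Friction and masses are not known exactly. Their poses are not given: they have to be found in the camera images.
- tray: Light grey plastic counting tray, 188 (x) x 195 (y) mm, fixed in place. Origin: centre of its underside on the bench. The flat platform, 30 mm above the bench, fills y -50 to +97 and x -94 to +94 mm. A rim 4 mm thick, 11 mm high guards it on the +y side and both x sides. The -y edge (y = -50 mm) has no rim: over it parts drop into the trough.
- trough (a point): Middle of the trough's floor (tray frame x 0, y -72, z 6 mm). The trough is a channel along x beside the platform, y -94 to -50 mm inside, floor 6 mm above the bench, outer wall 4 mm thick and up to 30 mm high; its -x end is a low pouring mouth.
- lid (a joint): Aluminium lid of the trough, 180 mm (x) by 48 mm, 2 mm thick, hinged along the outer wall (hinge line along x at tray y -96, z 32 mm). 0 rad: shut flat over the trough, upper face 33 mm above the bench. Grows as it opens: 1.57 upright, more leans outward to -y, stop at 2.1; starts at 1.8 to 2.05. Stiff hinge (1 N at the edge moves it): it stays where it is left.
- lid_edge (a point): Middle of the lid's rolled free edge (5 mm thick), 48 mm from the hinge line; shut, it lies on the platform's edge.
- spacer_0_mid (a point): Centre of a short hexagonal brass spacer, 14 mm across flats (16 mm over corners), 16 mm tall, 20 g, standing on end on the platform (centre 8 mm above it).
- spacer_1_mid (a point): Centre of a short hexagonal brass spacer, 14 mm across flats (16 mm over corners), 16 mm tall, 20 g, standing on end on the platform (centre 8 mm above it).
- spacer_2_mid (a point): Centre of a short hexagonal brass spacer, 14 mm across flats (16 mm over corners), 16 mm tall, 20 g, standing on end on the platform (centre 8 mm above it).
- long_mid (a point): Centre of the long hexagonal brass spacer, 14 mm across flats, 40 mm long, 50 g, lying on a flat on the platform roughly along the tray's y (its own y axis runs along its length). The four spacers stand about 42 mm apart in x; which place the long one has varies.
- tin: Open round tin, 70 mm across, 27 mm high, on the bench off the tray's +y side. Origin: centre of its underside. A bystander.
- bottle: Small white dropper bottle with a red cap, 32 mm across, 81 mm high, on the bench off the tray's far (+x) side. Origin: centre of its underside. A bystander.
- pen: Felt marker, 122 mm long, 13 mm thick, lying on the bench off the tray's near (-x) side. Origin: middle of its underside, length along its own y. A bystander.

How it is judged:
By the outcome, as a careful person would: the job done as asked, in the order asked, and still so for the second after the job is handed in, with the robot touching nothing.
It also fails if it takes over 51 s, if anything falls off the work surface, if the arm or the gripper's body presses on something with over 40 N, if the wrist force passes 120 N, or if a joint passes its speed limit or range.

## Working session

There is one attempt and no reset: what is moved stays moved. The work goes in short steps, Python scripts to look and compute and a tool call to move; the robot and the scene stay as the last step left them, time stands still between calls to the robot, and variables do not carry over. Pictures are saved under pics/ and viewed, at most 10 in all, crops included, and the job is handed in when it is done.

Besides the shell and the picture viewer there is one more tool, called after ">>>" as name(argument=value, ...) on one line, values as JSON. step_arm: Moves the arm, as the interface text tells. Its arguments: {"type":"object","properties":{"plan":{"type":"array","items":{"type":"number"}},"hand":{"type":"number"},"newtons":{"type":"number"}},"required":["plan"]}

```bash
mkdir -p pics; cat > h.py <<'E'
import numpy as np, cv2
from scipy.spatial.transform import Rotation as R
from workcell import sensors, viewer, env
def Rc(f):
    a=np.array(f["attitude"],float)
    return a if a.shape==(3,3) else R.from_euler('xyz',a,degrees=True).as_matrix()
def ray(f,uv):
    d=np.array([(uv[0]-f["cx"])/f["fx"],(uv[1]-f["cy"])/f["fy"],1.]); return np.array(f["position"],float),Rc(f)@d
def onz(f,uv,z):
    p,d=ray(f,uv); return p+d*(z-p[2])/d[2]
def px(f,P):
    c=Rc(f).T@(np.array(P,float)-np.array(f["position"])); return [f["cx"]+f["fx"]*c[0]/c[2],f["cy"]+f["fy"]*c[1]/c[2]]
E
python3 - <<'E'
from h import *
np.set_printoptions(precision=1,suppress=True)
s=sensors.state();print(s["ee_pos"],s["ee_rot"],s["time_s"],env.finger_overhang)
Z=dict(tray=0,trough=6,lid_edge=75,spacer_0_mid=38,long_mid=37,tin=0,bottle=0,pen=0)
for c in("top","side"):
    f=viewer.grab_frame(c);cv2.imwrite(f"pics/{c}0.png",f["img"][...,::-1]);print(c,f["position"],f["attitude"],f["fx"])
    for n,z in Z.items():
        for d in viewer.pinpoint(n,f)[:4]: print(n,round(d["score"],2),np.array(d["location"]),onz(f,d["location"],z))
E
```

```text
[ 193.7 -540.8  198.5] [-179.9   -0.    19.7] 0.0 14.0
top [545.7  66.8 889.9] [-174.8    0.8  -89.7] 522.5325167288344
tray 0.82 [396.1 247.8] [623.3 -28.5   0. ]
trough 0.77 [440.1 253.4] [ 613.6 -102.1    6. ]
lid_edge 0.81 [475.3 253.1] [ 609.  -143.6   75. ]
spacer_0_mid 0.63 [397.3 284.8] [559.7 -26.1  38. ]
long_mid 0.5 [379.6 231.6] [646.7   2.4  37. ]
tin 0.81 [296.  229.1] [654.8 142.9   0. ]
bottle 0.59 [418.1 171.5] [755.9 -67.2   0. ]
pen 0.64 [363.7 318.6] [503.1  26.7   0. ]
side [ 513.9 -580.1  587.2] [-129.7   -1.1   -9.6] 523.6007169072859
tray 0.71 [325.7 298.7] [620.8 -31.5   0. ]
trough 0.95 [330.8 330.2] [616.5 -99.1   6. ]
trough 0.65 [309.3 285. ] [599.3  -4.4   6. ]
trough 0.28 [336.9 263.2] [651.4  38.8   6. ]
trough 0.18 [338.3 323.5] [629.5 -88.4   6. ]
lid_edge 0.77 [331.7 321.6] [ 608.  -142.4   75. ]
lid_edge 0.39 [309.4 283.9] [589.6 -70.7  75. ]
spacer_0_mid 0.49 [282.8 282.7] [556.4 -25.6  38. ]
spacer_0_mid 0.36 [333.3 330.8] [ 614.  -127.2   38. ]
long_mid 0.46 [338.8 265.1] [646.1   1.1  37. ]
tin 0.79 [330.1 228.8] [657.5 136.3   0. ]
bottle 0.79 [411.5 307.6] [746.5 -69.    0. ]
pen 0.82 [245.7 281.6] [501.6  23.8   0. ]
```

```bash
python3 - <<'E'
import cv2
a=cv2.imread("pics/top0.png")[120:370,260:510];b=cv2.imread("pics/side0.png")[190:380,210:450]
cv2.imwrite("pics/a.png",cv2.resize(a,(600,600),interpolation=3));cv2.imwrite("pics/b.png",cv2.resize(b,(720,570),interpolation=3))
E
```

```text
(no output)
```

View pics/a.png

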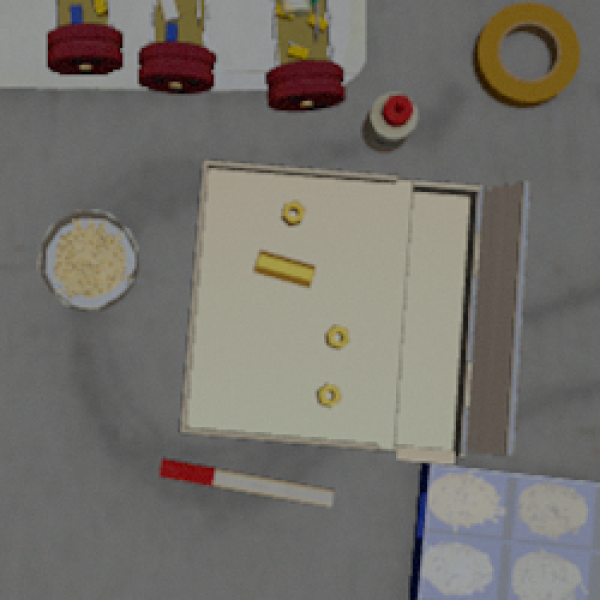

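View pics/b.png

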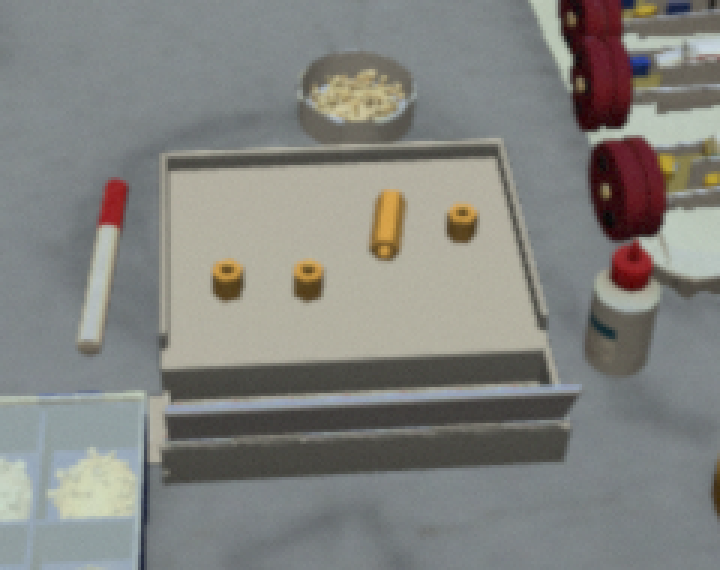

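The top crop shows the short spacers' upper faces at about (293,212), (337,336) and (328,395), and the long one at (285,269), second from the far side. In the side crop the lid leans outward behind the trough, and the shorts are at (462,211), (308,268) and (228,268).

```bash
python3 - <<'E'
from h import *
np.set_printoptions(precision=1,suppress=True)
ft=viewer.grab_frame("top");fs=viewer.grab_frame("side")
t=lambda p:np.array([260,120])+np.array(p)/2.4
s=lambda p:np.array([210,190])+np.array(p)/3
c=[onz(ft,t(p),41) for p in[(205,161),(181,432)]]
d=c[0]-c[1];print("top corners",*c,np.degrees(np.arctan2(d[1],d[0])))
c=[onz(fs,s(p),41) for p in[(501,139),(161,154)]]
d=c[0]-c[1];print("side corners",*c,np.degrees(np.arctan2(d[1],d[0])))
th=None
import math
# fit
from scipy.optimize import least_squares
def W(v,p): 
    a=v[2];return [v[0]+math.cos(a)*p[0]-math.sin(a)*p[1],v[1]+math.sin(a)*p[0]+math.cos(a)*p[1],p[2]]
obs=[(ft,t((205,161)),(94,97,41)),(ft,t((181,432)),(-94,97,41)),(ft,[396.1,247.8],(0,0,0)),(ft,[440.1,253.4],(0,-72,6)),(fs,s((501,139)),(94,97,41)),(fs,s((161,154)),(-94,97,41)),(fs,[325.7,298.7],(0,0,0)),(fs,[330.8,330.2],(0,-72,6))]
r=least_squares(lambda v:np.concatenate([np.array(px(f,W(v,p)))-u for f,u,p in obs]),[622,-30,-.08],loss="soft_l1")
v=r.x;print("tray",v[:2],np.degrees(v[2]),r.fun)
a=v[2];Q=np.array([[math.cos(a),math.sin(a)],[-math.sin(a),math.cos(a)]])
for n,f,k,L in(("top",ft,t,[(293,212,46),(337,336,46),(328,395,46),(285,269,40)]),("side",fs,s,[(462,211,46),(308,268,46),(228,268,46),(387,223,41)])):
    for q in L:
        w=onz(f,k(q[:2]),q[2]);print(n,w,"tray",Q@(w[:2]-v[:2]))
E
```

```text
top corners [719.8  58.7  41. ] [534.6  74.3  41. ] -4.792433461553686
side corners [720.3  55.9  41. ] [535.8  69.8  41. ] -4.297836813609476
tray [620.9 -30.3] -4.419673560732041 [-0.3 -1.4  0.4  0.   1.   1.4 -0.1 -1.   0.6 -1.4 -0.9 -1.5 -0.1 -0.6
 -0.5  1.7]
top [683.8  -1.1  46. ] tray [60.5 33.9]
top [599.6 -30.4  46. ] tray [-21.2  -1.8]
top [559.9 -24.2  46. ] tray [-61.2   1.4]
top [645.5   4.   40. ] tray [21.9 36. ]
side [684.4  -3.5  46. ] tray [61.3 31.6]
side [600.  -33.1  46. ] tray [-20.6  -4.5]
side [561.2 -27.4  46. ] tray [-59.7  -1.7]
side [645.8  -1.5  41. ] tray [22.6 30.6]
```

>>> step_arm(plan=[0,0,0,0,0,0.12,0,0,0,0,0,0.12,0,0,0,0,0,0.12,0,0,0,0,0,0.08], hand=0)

```text
time_s: 1.33
ee_pos: [193.8, -541.4, 199.4]
ee_rot: [180.0, -0.0, -5.8]
force: [-0.3, 0.7, -0.1]
gripper_width: 67.4
gripper_force: 0.0
```

>>> step_arm(plan=[0,0,0,0,0,-0.023,2.23,-3.06,0,0,0,0,2.23,-3.06,0,0,0,0,2.23,-3.06,0,0,0,0,2.23,-3.06,0,0,0,0])

```text
time_s: 1.75
ee_pos: [292.4, -424.6, 199.4]
ee_rot: [180.0, -0.0, -4.1]
force: [0.5, 0.1, -0.6]
gripper_width: 34.3
gripper_force: 0.0
```

>>> step_arm(plan=[2.23,-3.06,0,0,0,0,2.23,-3.06,0,0,0,0,2.23,-3.06,0,0,0,0,2.23,-3.06,0,0,0,0,2.23,-3.06,0,0,0,0])

```text
time_s: 2.17
ee_pos: [415.0, -279.8, 199.6]
ee_rot: [180.0, -0.0, -4.0]
force: [-0.9, -1.0, 0.3]
gripper_width: 1.4
gripper_force: 0.0
```

>>> step_arm(plan=[2.23,-3.06,0,0,0,0,2.23,-3.06,0,0,0,0,2.23,-3.06,0,0,0,0,2.23,-3.06,0,0,0,0,2.23,-3.06,0,0,0,0])

```text
time_s: 2.58
ee_pos: [537.5, -135.3, 199.5]
ee_rot: [180.0, -0.0, -4.0]
force: [0.5, -1.1, 0.9]
gripper_width: 0.4
gripper_force: 0.0
```

>>> step_arm(plan=[2.23,-3.06,0,0,0,0,2.23,-3.06,0,0,0,0,2.23,-3.06,0,0,0,0,2.23,-3.06,0,0,0,0,2.23,-3.06,0,0,0,0])

```text
time_s: 3.0
ee_pos: [659.9, 9.2, 199.3]
ee_rot: [180.0, -0.0, -4.0]
force: [-0.1, -0.2, 0.3]
gripper_width: 0.3
gripper_force: 0.0
```

>>> step_arm(plan=[2.5,-2.5,0,0,0,0.008,0,0,4,0,0,0,0,0,4,0,0,0,0,0,4,0,0,0,0,0,1.5,0,0,0])

```text
time_s: 3.42
ee_pos: [681.7, 30.9, 57.7]
ee_rot: [179.9, 0.6, -4.4]
force: [-1.0, 0.1, -0.5]
gripper_width: 0.7
gripper_force: 0.0
```

```bash
python3 - <<'E'
from h import *
f=viewer.grab_frame("side");print(sensors.state()["ee_pos"])
cv2.imwrite("pics/c.png",cv2.resize(f["img"][190:380,210:450,::-1],(720,570),interpolation=3))
E
```

```text
[681.00806237  30.65373662  56.51438267]
```

View pics/c.png

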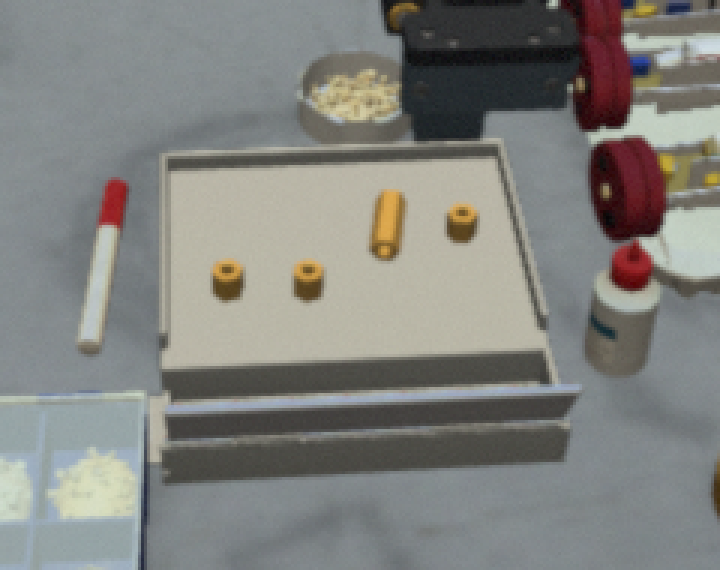

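The finger in the side view ends at about (447,138), level with the rim's upper edge. I'll check that against the projected tip.

```bash
python3 - <<'E'
from h import *
np.set_printoptions(precision=1,suppress=True)
f=viewer.grab_frame("side");s=sensors.state();print(s["ee_pos"],s["ee_rot"],s["force"])
p=np.array(s["ee_pos"])
for dy in(-13.5,13.5):print((np.array(px(f,p+[0,dy,-14]))-[210,190])*3)
print((np.array(px(f,[687,43,43]))-[210,190])*3)
cv2.imwrite("pics/d.png",cv2.resize(f["img"][190:380,210:450,::-1],(720,570),interpolation=3))
g=viewer.grab_frame("top");print((np.array(px(g,p+[0,0,-14]))-[260,120])*2.4)
cv2.imwrite("pics/e.png",cv2.resize(g["img"][120:370,260:510,::-1],(600,600),interpolation=3))
E
```

```text
[682.7  30.6  59.8] [179.9   0.5  -4.5] [ 0.8  0.7 -0.1]
[450.  185.5]
[439.  152.5]
[446.9 157. ]
[246.3 213.5]
```

View pics/d.png

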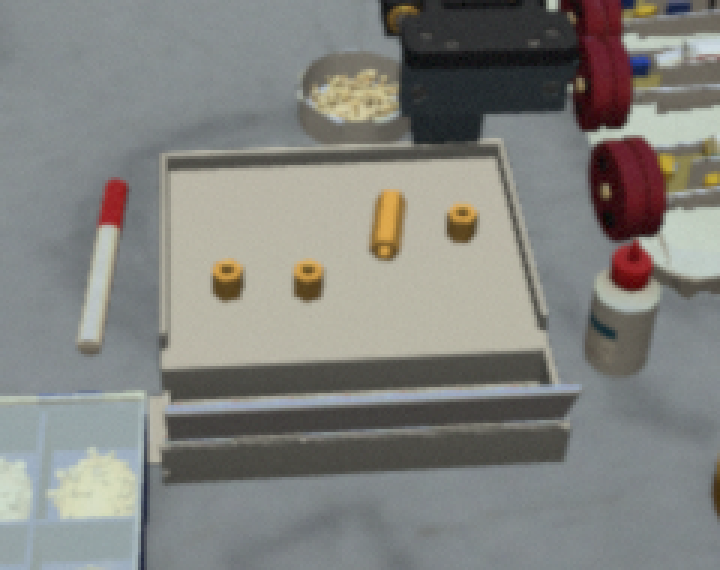

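The finger tip shows at about (447,140), while the projection expects about (450,185) for its near face. I'll check the top view.

View pics/e.png

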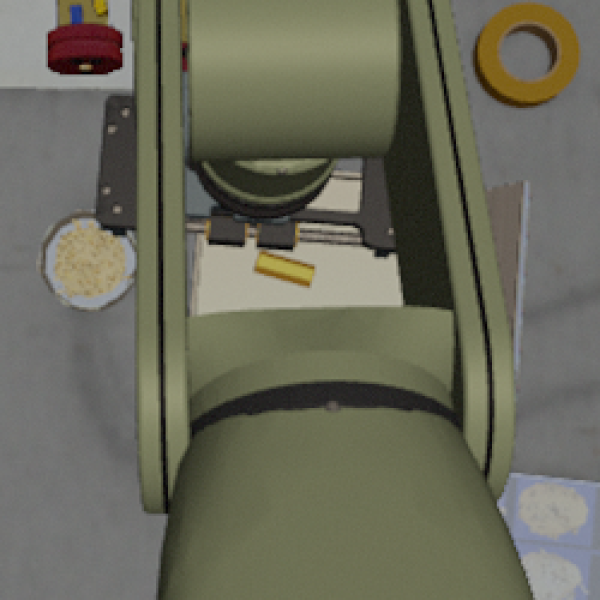

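The top view shows the gripper plate spanning columns 105–395, with its centre near 250 and the finger carriages at (226,233) and (276,233). I'll work out which height and y explain both views.

```bash
python3 - <<'E'
from h import *
np.set_printoptions(precision=1,suppress=True)
f=viewer.grab_frame("side");g=viewer.grab_frame("top");s=sensors.state();print(s["ee_pos"],s["qpos"],s["gripper_width"])
for z in(100,125,150):
  print(z,[onz(g,[260+c/2.4,120+r/2.4],z)for c,r in((105,175),(395,175),(226,233),(276,233))])
for z in(35,45,60,75):print(z,[onz(f,[210+c/3,190+r/3],z) for c,r in((413,139),(482,139),(402,105),(565,108))])
E
```

```text
[687.3  30.6  66.4] [ 1.6 33.7 83.9 -0.  62.1 96.2] 0.30574484886898123
100 [array([698.4, 123.1, 100. ]), array([699. , -61.7, 100. ]), array([661.3,  45.8, 100. ]), array([661.4,  14.1, 100. ])]
125 [array([693.6, 121.3, 125. ]), array([694.1, -57.6, 125. ]), array([657.7,  46.5, 125. ]), array([657.8,  15.7, 125. ])]
150 [array([688.8, 119.6, 150. ]), array([689.3, -53.6, 150. ]), array([654. ,  47.1, 150. ]), array([654.1,  17.4, 150. ])]
35 [array([674.3,  69.9,  35. ]), array([712.1,  64.4,  35. ]), array([674.2, 100.4,  35. ]), array([765.3,  84.6,  35. ])]
45 [array([671.4,  58.1,  45. ]), array([708.5,  52.8,  45. ]), array([671.3,  88.1,  45. ]), array([760.8,  72.6,  45. ])]
60 [array([667. ,  40.5,  60. ]), array([703.2,  35.3,  60. ]), array([666.9,  69.6,  60. ]), array([753.9,  54.5,  60. ])]
75 [array([662.7,  22.8,  75. ]), array([697.8,  17.7,  75. ]), array([662.6,  51.1,  75. ]), array([747.1,  36.4,  75. ])]
```

>>> step_arm(plan=[0,0,0,0,0,0,0,0,0,0,0,0,0,0,0,0,0,0])

```text
time_s: 3.92
ee_pos: [686.5, 30.5, 66.1]
ee_rot: [-180.0, -0.2, -4.6]
force: [0.2, 0.6, 0.6]
gripper_width: 0.6
gripper_force: 0.0
```

```bash
python3 - <<'E'
from h import *
np.set_printoptions(precision=1,suppress=True)
f=viewer.grab_frame("side");s=sensors.state();print(s["ee_pos"],s["ee_rot"],s["force"],s["qvel"])
p=np.array(s["ee_pos"])
for dz in (-14,):
  for dy in(-13.5,0,13.5):print((np.array(px(f,p+[0,dy,dz]))-[210,190])*3)
c=cv2.resize(f["img"][190:290,310:440,::-1],(780,600),interpolation=3)
cv2.imwrite("pics/f.png",cv2.convertScaleAbs(c,alpha=1.8,beta=30))
E
```

```text
[686.3  30.5  65.7] [-180.    -0.1   -4.6] [0.1 0.1 1. ] [ 0.1  0.4  0.5  0.1 -0.1  0.2]
[457.4 176.3]
[451.7 159.7]
[446.2 143.5]
```

View pics/f.png

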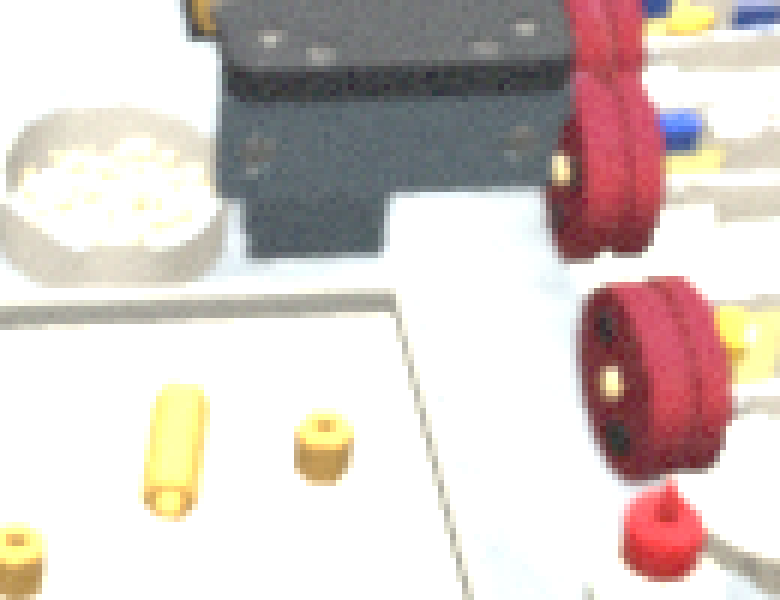

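The tip in this crop is at about (315,257), higher than the pose implies. I'll lower slowly and check the tip again.

>>> step_arm(plan=[0,0,0.3,0,0,0,0,0,0.4,0,0,0,0,0,0.4,0,0,0,0,0,0.3,0,0,0,0,0,0,0,0,0])

```text
time_s: 4.38
ee_pos: [684.9, 30.5, 49.0]
ee_rot: [180.0, 0.1, -4.7]
force: [-0.2, -0.4, 0.1]
gripper_width: 0.5
gripper_force: 0.0
```

```bash
cat >> h.py <<'E'
def tip(f,p):
    u,v=px(f,np.array(p)+[0,-13,-14]); g=f["img"].max(2).astype(int)
    for c in range(int(u)-8,int(u)+9,4):
        col=g[int(v)-60:int(v)+25,c]; print(c,"pred",round(v),"lowest dark",int(v)-60+np.where(col<85)[0].max(), end="; ")
    print()
E
python3 - <<'E'
from h import *
f=viewer.grab_frame("side");s=sensors.state();print(s["ee_pos"],s["force"])
tip(f,s["ee_pos"])
c=cv2.resize(f["img"][190:290,310:440,::-1],(780,600),interpolation=3)
cv2.imwrite("pics/g.png",cv2.convertScaleAbs(c,alpha=1.2,beta=20))
E
```

```text
[685.16535672  30.53837203  49.4743384 ] [ 0.66065328 -0.26486999  0.20763775]
353 pred 256 lowest dark 242; 357 pred 256 lowest dark 242; 361 pred 256 lowest dark 241; 365 pred 256 lowest dark 241; 369 pred 256 lowest dark 241;
```

View pics/g.png

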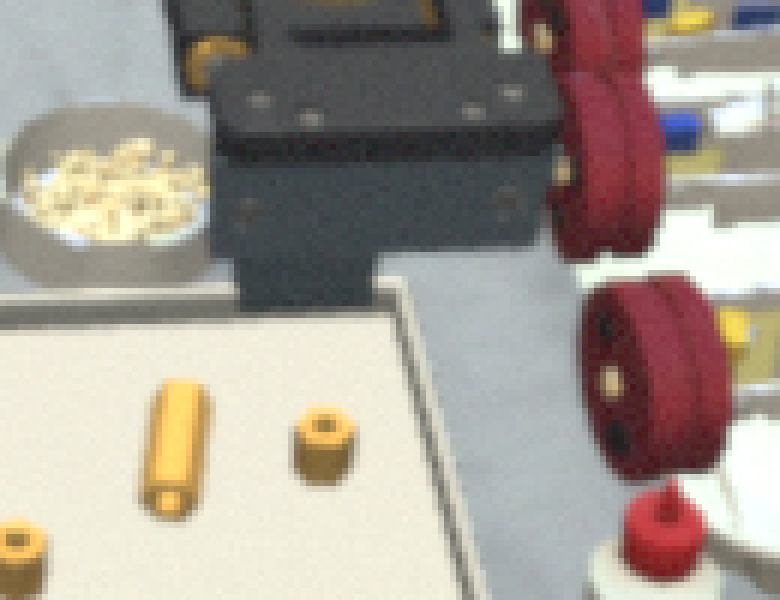

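The finger now hides part of the rim, so it is inside the tray, with its tip at about (305,308). I'll lower gently and feel for the platform.

>>> step_arm(plan=[0,0,0.2,0,0,0,0,0,0.1,0,0,0,0,0,0.1,0,0,0,0,0,0,0,0,0])

```text
time_s: 4.77
ee_pos: [685.6, 30.6, 46.1]
ee_rot: [180.0, 0.0, -4.7]
force: [-0.5, 0.1, -1.1]
gripper_width: 0.3
gripper_force: 0.0
```

```bash
python3 - <<'E'
from h import *
f=viewer.grab_frame("side");s=sensors.state();print(s["ee_pos"],s["force"])
tip(f,s["ee_pos"])
E
```

```text
[685.6619661   30.57068643  46.27871064] [-0.76649718  0.10925166  0.14437194]
353 pred 258 lowest dark 242; 357 pred 258 lowest dark 242; 361 pred 258 lowest dark 242; 365 pred 258 lowest dark 241; 369 pred 258 lowest dark 241;
```

>>> step_arm(plan=[0,0.6,0,0,0,0,0,0.7,0,0,0,0,0,0.7,0,0,0,0,0,0.7,0,0,0,0,0,0.6,0,0,0,0])

```text
time_s: 5.23
ee_pos: [682.9, -3.6, 46.4]
ee_rot: [180.0, -0.0, -4.7]
force: [-0.1, -0.7, 0.1]
gripper_width: 0.1
gripper_force: 0.0
```

```bash
python3 - <<'E'
from h import *
f=viewer.grab_frame("side");s=sensors.state();print(s["ee_pos"],s["force"])
tip(f,s["ee_pos"])
for n in("spacer_0_mid","long_mid"):
  for d in viewer.pinpoint(n,f)[:4]: print(n,d, onz(f,d["location"],38))
c=cv2.resize(f["img"][190:290,310:440,::-1],(780,600),interpolation=3)
cv2.imwrite("pics/i.png",c)
E
```

```text
[682.81590423  -4.63768975  46.40826165] [ 0.3089143  -0.93526539  0.69063728]
356 pred 273 lowest dark 256; 360 pred 273 lowest dark 266; 364 pred 273 lowest dark 256; 368 pred 273 lowest dark 256; 372 pred 273 lowest dark 256; 
spacer_0_mid {'location': [283.6, 283.6], 'score': 0.48} [557.4141252 -27.6367061  38.       ]
long_mid {'location': [338.4, 264.8], 'score': 0.46} [645.40875328   0.7949497   38.        ]
```

View pics/i.png

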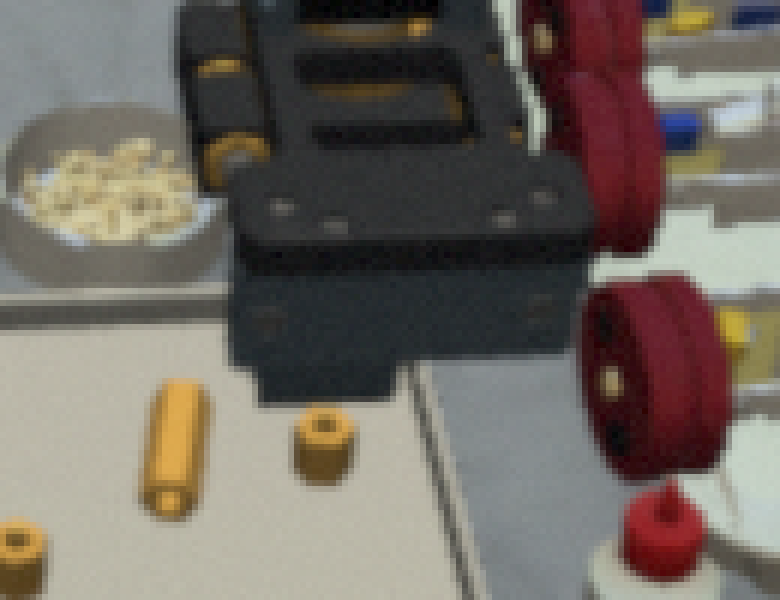

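The spacer at (325,430) hasn't moved, and the finger's lower edge shows just above it at row 403. So the fingertip is higher than the nominal pose implies. I'll back off and lower until I feel the platform.

>>> step_arm(plan=[0,-1.6,0,0,0,0,0,-1.6,0,0,0,0,0,0,0.1,0,0,0,0,0,0.1,0,0,0,0,0,0.1,0,0,0])

```text
time_s: 5.8
ee_pos: [685.5, 30.5, 43.1]
ee_rot: [180.0, 0.0, -4.6]
force: [-0.5, -0.9, 1.2]
gripper_width: 0.6
gripper_force: 0.0
```

>>> step_arm(plan=[0,0,0.15,0,0,0,0,0,0.15,0,0,0,0,0,0,0,0,0])

```text
time_s: 6.05
ee_pos: [685.3, 29.3, 39.8]
ee_rot: [180.0, 0.0, -4.7]
force: [-0.2, 0.4, 0.1]
gripper_width: 0.5
gripper_force: 0.0
```

>>> step_arm(plan=[0,0,0.1,0,0,0,0,0,0.1,0,0,0,0,0,0.1,0,0,0,0,0,0.1,0,0,0,0,0,0,0,0,0])

```text
time_s: 6.47
ee_pos: [685.4, 29.5, 36.1]
ee_rot: [180.0, 0.0, -4.7]
force: [0.1, 0.9, 0.2]
gripper_width: 0.3
gripper_force: 0.0
```

>>> step_arm(plan=[0,0,0.1,0,0,0,0,0,0.1,0,0,0,0,0,0.1,0,0,0,0,0,0,0,0,0])

```text
time_s: 6.8
ee_pos: [685.4, 29.6, 33.0]
ee_rot: [180.0, 0.0, -4.6]
force: [0.2, 0.3, 0.4]
gripper_width: 0.4
gripper_force: 0.0
```

```bash
python3 - <<'E'
from h import *
f=viewer.grab_frame("side");s=sensors.state();print(s["ee_pos"],s["force"])
tip(f,s["ee_pos"])
E
```

```text
[685.44752667  29.58946178  33.14509267] [ 0.28302275 -0.36761232 -0.34613916]
352 pred 264 lowest dark 249; 356 pred 264 lowest dark 248; 360 pred 264 lowest dark 266; 364 pred 264 lowest dark 248; 368 pred 264 lowest dark 248;
```

>>> step_arm(plan=[0,0,0.1,0,0,0,0,0,0.1,0,0,0,0,0,0.1,0,0,0,0,0,0.1,0,0,0,0,0,0,0,0,0])

```text
time_s: 7.27
ee_pos: [685.4, 29.6, 29.0]
ee_rot: [180.0, 0.0, -4.6]
force: [0.2, 0.3, 0.1]
gripper_width: 0.6
gripper_force: 0.0
```

>>> step_arm(plan=[0,0,0.1,0,0,0,0,0,0.1,0,0,0,0,0,0.1,0,0,0,0,0,0,0,0,0])

```text
time_s: 7.6
ee_pos: [685.4, 29.6, 26.0]
ee_rot: [180.0, 0.0, -4.7]
force: [0.2, 0.1, 0.4]
gripper_width: 0.3
gripper_force: 0.0
```

>>> step_arm(plan=[0,0,0.1,0,0,0,0,0,0.1,0,0,0,0,0,0.1,0,0,0,0,0,0,0,0,0])

```text
time_s: 7.93
ee_pos: [685.4, 29.6, 23.0]
ee_rot: [180.0, 0.0, -4.6]
force: [0.1, -0.3, -0.2]
gripper_width: 0.4
gripper_force: 0.0
```

>>> step_arm(plan=[0,0,0.1,0,0,0,0,0,0.1,0,0,0,0,0,0.1,0,0,0,0,0,0,0,0,0])

```text
time_s: 8.27
ee_pos: [685.4, 29.6, 20.1]
ee_rot: [180.0, 0.0, -4.7]
force: [-0.4, 0.3, -0.8]
gripper_width: 0.6
gripper_force: 0.0
```

```bash
python3 - <<'E'
from h import *
f=viewer.grab_frame("side");s=sensors.state();print(s["ee_pos"],s["force"])
tip(f,s["ee_pos"])
for y in (3,16,30,43): print(y,px(f,[685,y,30]))
c=cv2.resize(f["img"][190:290,310:440,::-1],(780,600),interpolation=3)
cv2.imwrite("pics/j.png",c)
E
```

```text
[685.49583566  29.58163919  20.19178304] [ 0.29035597 -0.28248486 -0.76657664]
352 pred 270 lowest dark 255; 356 pred 270 lowest dark 255; 360 pred 270 lowest dark 266; 364 pred 270 lowest dark 254; 368 pred 270 lowest dark 254; 
3 [np.float64(362.74083628967674), np.float64(265.1107389811481)]
16 [np.float64(360.91963742749004), np.float64(259.5957490458809)]
30 [np.float64(359.00596542258756), np.float64(253.80073013522318)]
43 [np.float64(357.27162987629504), np.float64(248.54878138828892)]
```

View pics/j.png

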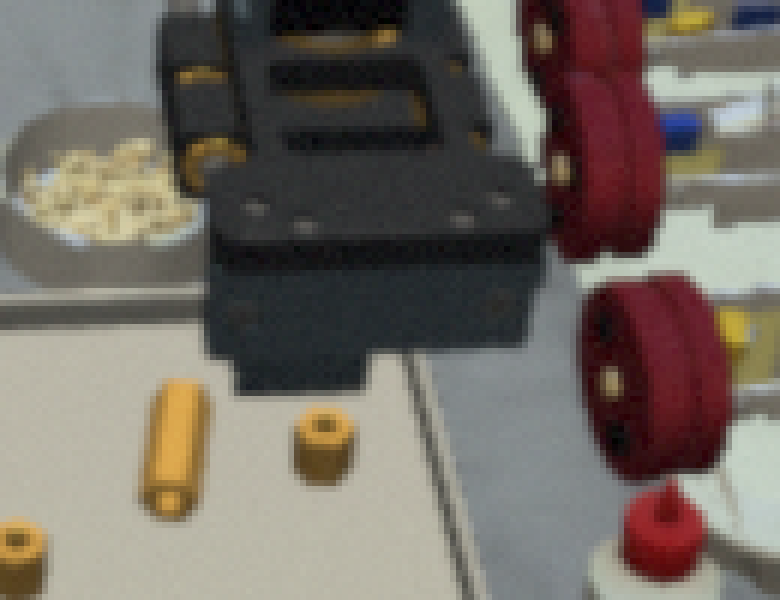

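The finger's lower edge is at crop row 393 and the body's front lower edge at row 345. There is still no contact with TCP z at 20. I'll compute where both edges really are.

```bash
python3 - <<'E'
from h import *
f=viewer.grab_frame("side");s=sensors.state();p=np.array(s["ee_pos"]);Rt=R.from_euler('xyz',s["ee_rot"],degrees=True).as_matrix()
k=lambda P:np.round((np.array(px(f,P))-[310,190])*6)
for b in(0,15,25,34):
  q=p+[0,0,b];w=lambda x,y,z:q+Rt@np.array([x,y,z])
  print(b,"tip",[k(w(x,13.5,14)) for x in(-16,16)],"body",[k(w(x,89,-65)) for x in(-38,38)])
for sh in (20,28):
  q=p+[0,sh,0];w=lambda x,y,z:q+Rt@np.array([x,y,z])
  print('y',sh,"tip",[k(w(x,13.5,14)) for x in(-16,16)],"body",[k(w(x,89,-65)) for x in(-38,38)])
print(s["qpos"])
E
```

```text
0 tip [array([239., 486.]), array([356., 480.])] body [array([203., 466.]), array([523., 452.])]
15 tip [array([242., 444.]), array([361., 439.])] body [array([205., 418.]), array([530., 404.])]
25 tip [array([244., 417.]), array([364., 411.])] body [array([207., 386.]), array([535., 372.])]
34 tip [array([245., 391.]), array([366., 386.])] body [array([209., 356.]), array([539., 342.])]
y 20 tip [array([224., 436.]), array([340., 431.])] body [array([186., 409.]), array([500., 396.])]
y 28 tip [array([218., 416.]), array([333., 411.])] body [array([180., 387.]), array([491., 374.])]
[ 1.51228277e+00  3.61958569e+01  8.66549969e+01 -4.56344766e-03
  5.71557879e+01  9.61689078e+01]
```

The tip and body edges both fit a true TCP about 33 mm above the reported z. I'll take another 6 mm down.

>>> step_arm(plan=[0,0,0.1,0,0,0,0,0,0.1,0,0,0,0,0,0.1,0,0,0,0,0,0.1,0,0,0,0,0,0,0,0,0])

```text
time_s: 8.78
ee_pos: [685.4, 29.6, 16.0]
ee_rot: [180.0, 0.0, -4.7]
force: [-0.1, 0.3, 0.1]
gripper_width: 0.6
gripper_force: 0.0
```

>>> step_arm(plan=[0,0,0.1,0,0,0,0,0,0.1,0,0,0,0,0,0,0,0,0])

```text
time_s: 9.03
ee_pos: [685.7, 29.6, 15.7]
ee_rot: [180.0, -0.0, -4.7]
force: [-2.5, 0.5, 6.3]
gripper_width: 0.6
gripper_force: 3.2
```

>>> step_arm(plan=[0,0,0.1,0,0,0,0,0,0.1,0,0,0,0,0,0,0,0,0])

```text
time_s: 9.28
ee_pos: [685.7, 29.6, 15.7]
ee_rot: [-180.0, -0.1, -4.7]
force: [-5.8, -0.5, 14.6]
gripper_width: 0.8
gripper_force: 7.5
```

The platform is at reported z 15.7, so tip z equals reported z plus 14.3. I'll lift 2.5 mm clear and sweep.

>>> step_arm(plan=[0,0,-0.4,0,0,0,0,0,-0.25,0,0,0,0,0.5,0,0,0,0,0,0.7,0,0,0,0,0,0.7,0,0,0,0])

```text
time_s: 9.7
ee_pos: [683.7, 10.0, 18.3]
ee_rot: [180.0, 0.0, -4.6]
force: [-0.8, -0.1, 0.2]
gripper_width: 0.5
gripper_force: 0.1
```

>>> step_arm(plan=[0,0.7,0,0,0,0,0,0.7,0,0,0,0,0,0.7,0,0,0,0,0,0.7,0,0,0,0,0,0.7,0,0,0,0])

```text
time_s: 10.12
ee_pos: [681.1, -25.2, 18.7]
ee_rot: [180.0, 0.0, -4.7]
force: [-0.7, 0.1, -0.2]
gripper_width: 0.0
gripper_force: 0.1
```

```bash
cat >> h.py <<'E'
def gold(f,tag=""):
    h=cv2.cvtColor(f["img"],cv2.COLOR_RGB2HSV)
    m=cv2.inRange(h,(10,120,60),(32,255,255))
    n,l,st,c=cv2.connectedComponentsWithStats(m)
    for i in range(1,n):
        if st[i,4]>15:
            w=onz(f,c[i],38); d=w[:2]-[621,-30.4]; a=np.radians(-4.5)
            t=[d[0]*np.cos(a)+d[1]*np.sin(a),-d[0]*np.sin(a)+d[1]*np.cos(a)]
            if abs(t[0])<98 and -150<t[1]<100: print(tag,"gold",np.round(c[i]),st[i,4],"tray",np.round(t))
E
python3 - <<'E'
from h import *
f=viewer.grab_frame("side");s=sensors.state();print(s["ee_pos"],s["force"])
gold(f)
E
```

```text
[680.97935866 -26.49899291  18.76707865] [-0.01479543 -0.36592352  0.44794272]
 gold [350. 241.] 46 tray [46. 89.]
 gold [339. 264.] 187 tray [23. 34.]
 gold [285. 283.] 97 tray [-61.  -0.]
 gold [312. 283.] 93 tray [-21.  -3.]
 gold [368. 282.] 96 tray [62. -8.]
```

>>> step_arm(plan=[0,0.7,0,0,0,0,0,0.8,0,0,0,0,0,0.8,0,0,0,0,0,0.8,0,0,0,0,0,0.8,0,0,0,0])

```text
time_s: 10.58
ee_pos: [678.0, -64.0, 18.9]
ee_rot: [180.0, -0.0, -4.7]
force: [0.1, 0.1, 0.0]
gripper_width: 0.3
gripper_force: 0.0
```

>>> step_arm(plan=[0,0.8,0,0,0,0,0,0.5,0,0,0,0,0,0,0,0,0,0])

```text
time_s: 10.83
ee_pos: [676.9, -77.5, 18.8]
ee_rot: [180.0, -0.0, -4.7]
force: [-0.3, 0.9, -0.6]
gripper_width: 0.8
gripper_force: 0.0
```

```bash
python3 - <<'E'
from h import *
s=sensors.state();print(s["ee_pos"],s["force"])
gold(viewer.grab_frame("side"));gold(viewer.grab_frame("top"),"top")
E
```

```text
[676.87064939 -77.48683521  18.83853302] [-0.31399739  0.8696396  -0.62023233]
 gold [381. 246.] 40 tray [95. 73.]
 gold [352. 251.] 22 tray [48. 65.]
 gold [339. 264.] 189 tray [23. 34.]
 gold [355. 267.] 52 tray [47. 27.]
 gold [285. 283.] 96 tray [-61.  -0.]
 gold [312. 283.] 93 tray [-21.  -3.]
 gold [372. 317.] 16 tray [ 57. -77.]
top gold [378. 232.] 201 tray [23. 37.]
top gold [400. 260.] 46 tray [-21.  -2.]
top gold [396. 284.] 41 tray [-61.   1.]
```

>>> step_arm(plan=[0,0,-2.0,0,0,0,-1,-1,-1.6,0,0,0,-2.5,-2.4,0,0,0,0,-2.5,-2.4,0,0,0,0,-2.0,-2.0,0,0,0,0])

```text
time_s: 11.35
ee_pos: [602.0, 9.8, 55.1]
ee_rot: [-180.0, 0.0, -4.7]
force: [-0.1, 0.1, -0.9]
gripper_width: 0.4
gripper_force: 0.0
```

>>> step_arm(plan=[0,0,0,0,0,0,0,0,1.2,0,0,0,0,0,1.2,0,0,0,0,0,0.8,0,0,0,0,0,0,0,0,0])

```text
time_s: 11.77
ee_pos: [602.5, 8.3, 21.1]
ee_rot: [180.0, 0.2, -4.6]
force: [-0.8, 1.7, 0.4]
gripper_width: 0.4
gripper_force: 0.0
```

```bash
cat >> h.py <<'E'
def tt(s):
    d=np.array(s["ee_pos"][:2])-[621,-30.4]; a=np.radians(-4.5)
    print("tcp tray",np.round([d[0]*np.cos(a)+d[1]*np.sin(a),-d[0]*np.sin(a)+d[1]*np.cos(a)],1),"tip z",round(s["ee_pos"][2]+14.3,1),"F",np.round(s["force"],1),s["time_s"])
E
python3 - <<'E'
from h import *
tt(sensors.state())
gold(viewer.grab_frame("side"));gold(viewer.grab_frame("top"),"top")
E
```

```text
tcp tray [-21.4  37.1] tip z 35.4 F [-0.8  1.7  0.4] 11.7667
 gold [339. 268.] 121 tray [22. 26.]
 gold [285. 283.] 96 tray [-61.  -0.]
 gold [312. 283.] 94 tray [-21.  -3.]
 gold [372. 317.] 16 tray [ 57. -77.]
top gold [396. 284.] 43 tray [-60.   1.]
```

>>> step_arm(plan=[0,0.6,0.2,0,0,0,0,0.8,0,0,0,0,0,0.8,0,0,0,0,0,0.8,0,0,0,0,0,0.8,0,0,0,0])

```text
time_s: 12.28
ee_pos: [600.6, -30.9, 21.2]
ee_rot: [180.0, -0.0, -4.7]
force: [-0.1, 0.7, -0.5]
gripper_width: 0.3
gripper_force: 0.1
```

>>> step_arm(plan=[0,0.8,0,0,0,0,0,0.8,0,0,0,0,0,0.8,0,0,0,0,0,0.8,0,0,0,0,0,0.8,0,0,0,0])

```text
time_s: 12.7
ee_pos: [597.1, -70.5, 20.8]
ee_rot: [180.0, 0.0, -4.7]
force: [-0.3, 0.4, 0.6]
gripper_width: 0.4
gripper_force: 0.0
```

>>> step_arm(plan=[0,0.2,0,0,0,0,0,0,0,0,0,0,0,0,-2.0,0,0,0,-1.5,-2.0,-1.6,0,0,0,-2.5,-3.0,0,0,0,0])

```text
time_s: 13.12
ee_pos: [565.8, -19.6, 59.8]
ee_rot: [180.0, -0.5, -4.8]
force: [0.9, 1.0, 0.2]
gripper_width: 0.1
gripper_force: 0.0
```

>>> step_arm(plan=[0,-3.0,0,0,0,0,0,0,0,0,0,0,0,0,1.3,0,0,0,0,0,1.3,0,0,0,0,0,0.6,0,0,0])

```text
time_s: 13.53
ee_pos: [563.1, 11.7, 23.6]
ee_rot: [180.0, 0.1, -4.6]
force: [0.1, -0.2, -0.5]
gripper_width: 0.2
gripper_force: 0.0
```

```bash
python3 - <<'E'
from h import *
tt(sensors.state())
gold(viewer.grab_frame("side"));gold(viewer.grab_frame("top"),"top");tt(sensors.state())
E
```

```text
tcp tray [-61.   37.5] tip z 37.9 F [ 0.1 -0.2 -0.5] 13.5333
 gold [339. 265.] 187 tray [23. 34.]
 gold [285. 283.] 98 tray [-61.  -0.]
 gold [372. 317.] 17 tray [ 57. -77.]
 gold [313. 320.] 22 tray [-25. -76.]
top gold [439. 215.] 78 tray [ 58. -60.]
top gold [378. 231.] 194 tray [23. 38.]
tcp tray [-61.2  37.1] tip z 38.0 F [ 0.4  0.  -0.1] 13.6333
```

>>> step_arm(plan=[0,0.6,0.4,0,0,0,0,0.8,0,0,0,0,0,0.8,0,0,0,0,0,0.8,0,0,0,0,0,0.8,0,0,0,0])

```text
time_s: 14.05
ee_pos: [560.8, -27.7, 21.3]
ee_rot: [180.0, -0.0, -4.7]
force: [0.6, 0.1, 0.5]
gripper_width: 0.4
gripper_force: 0.1
```

>>> step_arm(plan=[0,0.8,0,0,0,0,0,0.8,0,0,0,0,0,0.8,0,0,0,0,0,0.8,0,0,0,0,0,0.8,0,0,0,0])

```text
time_s: 14.47
ee_pos: [557.3, -67.2, 20.9]
ee_rot: [180.0, -0.0, -4.7]
force: [-0.3, -0.2, 0.3]
gripper_width: 0.7
gripper_force: 0.0
```

>>> step_arm(plan=[0,0.2,0,0,0,0,0,0,0,0,0,0,0,0,-3.0,0,0,0,0,0,-3.5,0,0,0,0,0,-3.5,0,0,0])

```text
time_s: 14.88
ee_pos: [556.5, -67.9, 121.3]
ee_rot: [-180.0, 0.1, -4.6]
force: [0.3, 0.4, 0.1]
gripper_width: 0.5
gripper_force: 0.0
```

```bash
python3 - <<'E'
from h import *
np.set_printoptions(precision=1,suppress=True)
fs=viewer.grab_frame("side");ft=viewer.grab_frame("top");s=sensors.state();tt(s);print(s["qpos"])
gold(fs);gold(ft,"top")
L=[]
for f,n in((fs,"side"),(ft,"top")):
  for d in viewer.pinpoint("lid_edge",f)[:2]: print(n,d["score"],d["location"])
def W(x,y,z):
  a=np.radians(-4.5);return [621+np.cos(a)*x-np.sin(a)*y,-30.4+np.sin(a)*x+np.cos(a)*y,z]
for a in(1.8,1.9,2.0,2.05):
  e=W(0,-96+48*np.cos(a),32+48*np.sin(a));print(a,np.array(e),np.array(px(fs,e)),np.array(px(ft,e)))
c=np.hstack([cv2.resize(fs["img"][190:380,210:450,::-1],(400,317),interpolation=3),cv2.resize(ft["img"][120:370,260:510,::-1],(317,317),interpolation=3)])
cv2.imwrite("pics/k.png",c)
E
```

```text
tcp tray [-56.4 -42.7] tip z 141.1 F [ 1.9  0.7 -0.5] 14.9833
[-8.1 20.3 97.8  0.  61.2 86.5]
 gold [339. 265.] 184 tray [22. 33.]
 gold [373. 317.] 17 tray [ 58. -77.]
 gold [313. 320.] 23 tray [-25. -76.]
 gold [286. 322.] 26 tray [-62. -76.]
top gold [439. 215.] 76 tray [ 58. -60.]
top gold [378. 232.] 204 tray [23. 37.]
side 0.79 [335.1, 324.3]
1.8 [ 612.6 -137.    78.7] [334.6 316.1] [471.6 250.6]
1.9 [ 612.3 -141.6   77.4] [334.9 319.5] [474.3 250.9]
2.0 [ 611.9 -146.    75.6] [335.2 323. ] [476.9 251.2]
2.05 [ 611.7 -148.2   74.6] [335.4 324.9] [478.1 251.4]
```

View pics/k.png

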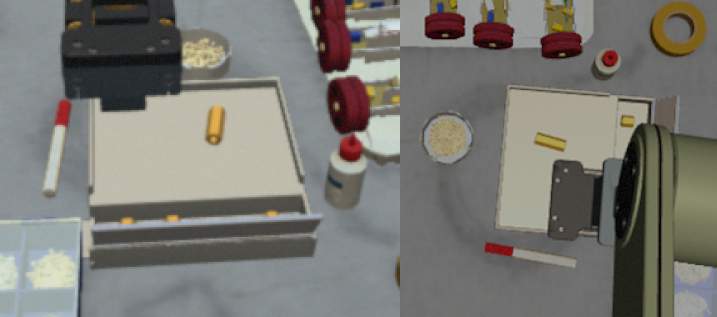

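All three spacers show as gold in the trough, at about (127,222), (172,220) and (272,214) in the left half of the view. The long one is still on the platform at (215,125). Next I'll go outside the lid, which stands at about 2.0 rad.

>>> step_arm(plan=[0.9,2.0,0,0,0,0,0.9,2.1,0,0,0,0,0.9,2.1,0,0,0,0,0.9,2.1,0,0,0,0,0.9,2.0,0,0,0,0])

```text
time_s: 15.5
ee_pos: [592.7, -175.0, 118.5]
ee_rot: [-179.9, 0.2, -4.6]
force: [0.1, 0.3, -0.0]
gripper_width: 0.7
gripper_force: 0.0
```

>>> step_arm(plan=[0,0,1.5,0,0,0,0,0,2.0,0,0,0,0,0,2.0,0,0,0,0,0,1.5,0,0,0,0,0,0.8,0,0,0])

```text
time_s: 15.92
ee_pos: [590.9, -173.6, 38.6]
ee_rot: [-179.9, 0.4, -4.6]
force: [0.0, 0.0, -0.4]
gripper_width: 0.1
gripper_force: 0.0
```

```bash
python3 - <<'E'
from h import *
fs=viewer.grab_frame("side");s=sensors.state();tt(s)
print(viewer.pinpoint("lid_edge",fs)[:2])
E
```

```text
tcp tray [ -19. -145.] tip z 52.4 F [-1.1  1.  -0.3] 15.9667
[]
```

>>> step_arm(plan=[0,-0.6,0,0,0,0,0,-0.6,0,0,0,0,0,-0.6,0,0,0,0,0,-0.6,0,0,0,0,0,-0.6,0,0,0,0])

```text
time_s: 16.43
ee_pos: [596.8, -144.3, 43.8]
ee_rot: [180.0, -0.1, -4.6]
force: [-0.1, -1.1, 1.4]
gripper_width: 0.5
gripper_force: 0.5
```

```bash
python3 - <<'E'
from h import *
fs=viewer.grab_frame("side");ft=viewer.grab_frame("top");s=sensors.state();tt(s)
print(viewer.pinpoint("lid_edge",fs)[:2],viewer.pinpoint("lid_edge",ft)[:2])
E
```

```text
tcp tray [ -15.6 -114.7] tip z 57.7 F [0.1 0.  0.4] 16.5333
[] []
```

>>> step_arm(plan=[0,-0.6,0,0,0,0,0,-0.6,0,0,0,0,0,-0.6,0,0,0,0,0,-0.6,0,0,0,0,0,-0.6,0,0,0,0])

```text
time_s: 17.05
ee_pos: [598.5, -114.2, 42.7]
ee_rot: [180.0, 0.0, -4.6]
force: [0.4, -2.0, 0.7]
gripper_width: 0.5
gripper_force: 0.5
```

```bash
cat >> h.py <<'E'
def lid(f):
    # score image bright/colour change: report predicted edge rows for each angle and local vertical gradient at x=+60
    a0=np.radians(-4.5); g=cv2.cvtColor(f["img"],cv2.COLOR_RGB2GRAY).astype(float)
    out=[]
    for a in np.arange(0,2.1,.05):
        v=0
        for x in list(range(20,86,6)):
            y=-96+48*np.cos(a);z=32+48*np.sin(a)
            P=[621+np.cos(a0)*x-np.sin(a0)*y,-30.4+np.sin(a0)*x+np.cos(a0)*y,z]
            u,r=px(f,P);u=int(round(u));r=int(round(r)); v+=abs(g[r-4:r-1,u].mean()-g[r+2:r+5,u].mean())/11
        out.append((round(v),round(float(a),2)))
    print("lid cand",sorted(out)[::-1][:6])
E
python3 - <<'E'
from h import *
fs=viewer.grab_frame("side");ft=viewer.grab_frame("top");s=sensors.state();tt(s)
print(viewer.pinpoint("lid_edge",fs)[:2],viewer.pinpoint("lid_edge",ft)[:2]);lid(fs);lid(ft)
E
```

```text
tcp tray [-15.8 -84.7] tip z 57.1 F [ 0.3 -0.3  0.2] 17.15
[] []
lid cand [(35, 0.7), (35, 0.65), (34, 2.0), (34, 0.75), (33, 0.85), (32, 0.8)]
lid cand [(46, 0.35), (45, 0.8), (45, 0.7), (44, 0.75), (43, 0.65), (41, 0.85)]
```

>>> step_arm(plan=[0,-0.4,0.2,0,0,0,0,-0.4,0.3,0,0,0,0,-0.4,0.4,0,0,0,0,-0.3,0.4,0,0,0,0,-0.2,0.4,0,0,0])

```text
time_s: 17.67
ee_pos: [599.9, -97.4, 25.3]
ee_rot: [-180.0, 0.0, -4.6]
force: [-0.4, 0.1, 0.9]
gripper_width: -0.1
gripper_force: 0.3
```

>>> step_arm(plan=[0,-0.2,0.1,0,0,0,0,0,0.1,0,0,0,0,0,0.1,0,0,0,0,0,0,0,0,0])

```text
time_s: 18.0
ee_pos: [600.1, -95.8, 22.7]
ee_rot: [-180.0, 0.0, -4.7]
force: [-0.3, -1.4, -0.5]
gripper_width: 0.2
gripper_force: 0.0
```

```bash
python3 - <<'E'
from h import *
fs=viewer.grab_frame("side");ft=viewer.grab_frame("top");s=sensors.state();tt(s)
lid(fs);lid(ft)
E
```

```text
tcp tray [-15.6 -67. ] tip z 37.2 F [ 0.2 -0.2  0.3] 18.1
lid cand [(30, 1.95), (29, 2.0), (21, 1.9), (21, 0.2), (21, 0.15), (20, 1.3)]
lid cand [(30, 1.2), (29, 0.85), (29, 0.8), (28, 0.75), (27, 0.95), (26, 0.7)]
```

>>> step_arm(plan=[0,-0.2,0.1,0,0,0,0,-0.2,0.1,0,0,0,0,0,0.1,0,0,0,0,0,0,0,0,0])

```text
time_s: 18.43
ee_pos: [600.4, -91.7, 19.7]
ee_rot: [-180.0, 0.0, -4.6]
force: [-0.1, 0.2, 0.7]
gripper_width: 0.5
gripper_force: 0.0
```

>>> step_arm(plan=[0,0,0.1,0,0,0,0,0,0.1,0,0,0,0,0,0,0,0,0])

```text
time_s: 18.68
ee_pos: [600.5, -91.8, 18.7]
ee_rot: [-180.0, -0.0, -4.7]
force: [-1.1, 1.1, 6.3]
gripper_width: 0.6
gripper_force: 2.8
```

>>> step_arm(plan=[0,0,0.1,0,0,0,0,0,0,0,0,0,0,0,0,0,0,0])

```text
time_s: 18.93
ee_pos: [600.5, -91.8, 18.6]
ee_rot: [-180.0, -0.0, -4.7]
force: [-3.8, 1.3, 11.1]
gripper_width: 0.1
gripper_force: 5.3
```

>>> step_arm(plan=[0,0,-0.5,0,0,0,0,0,-1.5,0,0,0,0,0,-3.0,0,0,0,0,0,-3.0,0,0,0,0,0,-3.0,0,0,0])

```text
time_s: 19.35
ee_pos: [600.0, -91.9, 127.7]
ee_rot: [180.0, 0.1, -4.7]
force: [0.7, -0.9, -0.1]
gripper_width: 0.6
gripper_force: 0.0
```

>>> step_arm(plan=[0,4,0,0,0,0,0,4,0,0,0,0,0,4,0,0,0,0,0,4,0,0,0,0,0,4,0,0,0,0])

```text
time_s: 19.77
ee_pos: [583.8, -293.0, 126.9]
ee_rot: [180.0, -0.0, -4.6]
force: [0.7, -0.3, -0.0]
gripper_width: 0.4
gripper_force: 0.0
```

>>> step_arm(plan=[0,3,0,0,0,0,0,2,0,0,0,0,0,0,0,0,0,0,0,0,0,0,0,0])

```text
time_s: 20.1
ee_pos: [579.7, -341.9, 126.3]
ee_rot: [-180.0, 0.0, -4.8]
force: [0.1, 0.8, -0.1]
gripper_width: 0.5
gripper_force: 0.0
```

```bash
python3 - <<'E'
from h import *
np.set_printoptions(precision=1,suppress=True)
fs=viewer.grab_frame("side");ft=viewer.grab_frame("top");s=sensors.state();tt(s)
lid(fs);lid(ft)
gold(fs);gold(ft,"top")
a=np.radians(-4.5)
for n,f in(("side",fs),("top",ft)):
  e=[621-np.sin(a)*-48,-30.4-np.cos(a)*48,32]
  print("shut edge px",np.array(px(f,e)),[(d["location"],round(d["score"],2)) for d in viewer.pinpoint("lid_edge",f)[:2]])
  for k in("tin","bottle","pen"):
    for d in viewer.pinpoint(k,f)[:1]:print(n,k,onz(f,d["location"],0))
E
```

```text
tcp tray [ -16.5 -312. ] tip z 140.9 F [ 0.7  0.2 -0.2] 20.2
lid cand [(75, 0.6), (72, 0.75), (72, 0.7), (72, 0.65), (71, 0.9), (71, 0.8)]
lid cand [(13, 1.3), (12, 1.25), (9, 1.35), (5, 0.0), (4, 1.4), (3, 1.2)]
top gold [378. 232.] 206 tray [23. 37.]
shut edge px [329.2 307. ] []
side bottle [752.7 -71.4   0. ]
side pen [504.6  27.1   0. ]
shut edge px [428.5 249.9] [([425.3, 252.1], 0.93)]
top tin [658.9 142.3   0. ]
top bottle [751.1 -66.6   0. ]
top pen [499.8  25.    0. ]
```

```bash
python3 -c "
from workcell import env
print(env.job_done())"
```

```text
the job is handed in; nothing more can be done
None
```

I swept all three short spacers into the trough, left the long one on the platform, and pressed the lid shut with about 11 N; the tin, bottle and marker did not move, and I handed the job in at about 20 s (the result wasn't reported).

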